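# Hold the parts basket ready over the ultrasonic cleaner

## Robot

A 6-joint arm with a two-finger parallel gripper is mounted at the origin on a cart in front of the work surface, level with it; the furniture and walls round the work are solid. World frame = base frame: x ahead of the robot, y to its left, z up, the work surface at z = 0. Lengths are in m, angles in rad, forces in N, time in s.
With the tool pointing down it reaches from about 0.35 to 0.925 m from the base axis. Payload 6.4 kg.
Tool frame: the origin (TCP) lies between the finger pads; the fingertips stand 14 mm ahead of it and the grasp point (between the pads) lies 5 mm behind it; z points along the fingers, y is the line along which they close (so a half turn about z gives the same grasp; the last joint's range is limited). The gripper opens to 94 mm and grips with 3 to 60 N. Pads are 16 mm wide; open, the fingers measure 119 mm over their backs; the gripper's body (75 mm by 177 mm) begins 78 mm behind the grasp point.
Start: joints at [-1.518, 0.245, 1.558, -0, 1.339, -0.174], TCP at [0.146, -0.633, 0.219] pointing down, gripper open.
Joint ranges: [-3.13, 3.13], [-1.02, 2.26], [0.13, 2.54], [-0.95, 4.09], [0.21, 2.88], [-2.74, 2.74]. Speed limits (rad/s): [2.57, 2.57, 3.14, 3.14, 3.14, 3.14].

## Interface

Orientations are given as a unit quaternion [w, x, y, z].
In Python, from station import ctrl, optics gives the robot as it stands. The module is installed in compiled form; this text tells all that it offers.
- The arm moves only by the tool step_arm, never from a script. Its argument "motion" is a list of rows, each a list of 6 numbers: the shift along the world's x, y, z as a fraction of full scale, then the turn, a rotation vector about the world's x, y, z as a fraction of full scale. A call has 1 to 10 rows; each row shifts and turns the commanded pose from where the row before left it; what a row does not reach is not made up. Full scale, the value 1, is 0.25 m for a shift and 0.5 rad for a turn. A row lasts 1/12 s, in which the tool goes at most 41.7 mm and 7.16 degrees, less where a joint would pass 70% of its speed; a pose out of reach is approached as far as the arm can. A call with a number of a shift or a turn outside -1 to 1 is refused whole. A call with a gripper value outside its range is refused whole. "grip" is the opening, from 0 (shut) to 1 (fully open), set as the call begins (left out, the last holds). The fingers move at their own pace and stop on an object; the grip force is fixed at half the most. Time passes only in rows, so rows that do not move let the fingers close. It gives the time, the measured TCP pose, the force, the opening and the grip force at its end, in the units of the state.
- ctrl.read_state(): the state, without advancing time (a new reading comes with each control period).
- optics.read_camera(name): name is "side" or "top"; returns a dict with "img" (384x512x3 uint8, red, green, blue), "mtx" (3x3 intrinsics, pixels), "dist" ([k1, k2, p1, p2, k3] as OpenCV has them; the pictures are not rectified), "rvec" (rotation vector, rad) and "tvec" (3), from world to camera coordinates, as OpenCV has them. Camera axes: x right, y down, z forward; pixel columns grow to the right and rows downward; lengths in m; the calibration is good to about 2 mm. A picture is of the moment at which its call begins. There is no depth.
- ctrl.hand_in(): hands the job in; it is judged then, once.
The state is a dict: "time": time; "joint_pos": joint angles; "dq": joint speeds; "effort": joint torques, N m; "eef_pos": TCP position; "tool_rot": TCP orientation; "wrist_force": force on the tool from outside, world axes, zero at the start; "ft_torque": the same for the moment, N m; "finger_gap": finger opening in m; "grip_force": force on a finger pad.
Only numpy, scipy, OpenCV 4.12 (cv2) and the standard library are available. Lean on these libraries where they do the work, as an engineer would, in place of code of your own. Each camera call takes 0.05 s, during which the arm holds its last target. There are 200 camera calls.

## Task

Get the ultrasonic cleaner ready for the two rings in the wire basket: first fold its half-open lid up until it stands straight upright, where it clears the tank and shields the tools behind, and leave it standing there. Then take the basket by its black grip, carry it over the jars without disturbing them, and hold it level, centred and square over the tank mouth, its underside a finger's breadth (1 to 2 cm) above the rim, so that it could be lowered straight in. Finish while still holding it there, touching nothing of the cleaner and with both rings in it; I still have to check the tank before it goes down.

Things in the scene. Friction and masses are not known exactly. Their poses are not given: they have to be found in the camera images.
- tank_mouth (a point): Ultrasonic cleaner: white bench-top box with a black control panel on its front, 132 mm (its x) by 190 mm (its y) by 100 mm high, fixed to the bench. This point is the centre of the rectangular tank mouth in its top, level with the rim (100 mm above the bench). Axes: x from the front panel to the hinge side, y along the long side, z up. The mouth is 102 mm in x by 156 mm in y, the tank 70 mm deep.
- lid (a joint): Angle of the cleaner's lid, rad: 0 shut, pi/2 straight up, stop at 2.1 (leaning back). It starts part open and overhangs the tank. Its stiff friction hinge keeps it at any angle; it takes about 2 N at the lip to move it.
- lid_hinge (a point): Middle of the lid's hinge axis, 69 mm in x and 6 mm above tank_mouth in the cleaner's frame; the axis is the cleaner's y. This frame turns with the lid: at 0 its axes are the cleaner's, and its -x always points along the lid plate from hinge to lip.
- lid_lip (a point): Centre of the black finger lip on the middle of the lid's free edge, 147.5 mm from the hinge axis, in the plane of the lid; axes as lid_hinge. The lip juts 25 mm beyond the plate's edge, is 66 mm wide (y) and 10 mm thick (z); the white plate behind it is 184 mm wide, 7 mm thick and ends 135 mm from the hinge axis.
- basket_grip (a point): Steel wire basket, 76 mm (its x) by 130 mm (its y), sides 40 mm high, about 0.22 kg, standing on a flat grey mat 2 mm thick. An arched handle stands over it lengthwise; on top of the arch is a flat black grip sleeve, 12 mm thick (x), 70 mm long (y), 16 mm high. This point is the sleeve's centre, 100 mm above the basket's underside; free space below the sleeve, 52 mm down to the basket's rim. z up.
- basket_base (a point): Centre of the basket's underside, 100 mm straight below basket_grip; same axes.
- ring_0_center (a point): Centre of a brass band ring lying loose in the basket, 23 mm outside diameter, 6 mm high.
- ring_1_center (a point): Centre of a steel band ring lying loose in the basket, 23 mm outside diameter, 6 mm high.
- flux_bottle: Bystander standing between the basket and the cleaner: cream bottle with a black cap, 46 mm diameter, 94 mm high; origin at the centre of its underside.
- patina_jar: Bystander standing between the basket and the cleaner: dark green jar with a wide tan cap, 41 mm diameter, 85 mm high; origin at the centre of its underside.
- balm_jar: Bystander standing between the basket and the cleaner: cream jar with a lilac and white cap, 45 mm diameter, 101 mm high; origin at the centre of its underside.

How it is judged:
By the outcome, as a careful person would: the job done as asked, in the order asked, and still so for the second after the job is handed in, while the arm keeps its last pose, push and grip.
It also fails if it takes over 54 s, if anything falls off the work surface, if the arm or the gripper's body presses on something with over 40 N, if the wrist force passes 120 N, or if a joint passes its speed limit or range.

## Working session

There is one attempt and no reset: what is moved stays moved. The work goes in short steps, Python scripts to look and compute and a tool call to move; the robot and the scene stay as the last step left them, time stands still between calls to the robot, and variables do not carry over. Pictures are saved under pics/ and viewed, at most 10 in all, crops included, and the job is handed in when it is done.

Besides the shell and the picture viewer there is one more tool, called after "Request:" as name([rows], argument=value, ...), one row to a line, values as JSON. step_arm: Moves the arm, as the interface text tells. Its arguments: {"type":"object","properties":{"motion":{"type":"array","items":{"type":"array","items":{"type":"number"}}},"grip":{"type":"number"}},"required":["motion"]}

```bash
mkdir -p pics; cat > h.py <<'E'
import numpy as np, cv2
from station import ctrl, optics
def snap(n,f):
    c=optics.read_camera(n); cv2.imwrite(f,cv2.cvtColor(c['img'],cv2.COLOR_RGB2BGR)); np.savez(n+'.npz',**c); return c
def load(n): return np.load(n+'.npz')
def proj(c,P): return cv2.projectPoints(np.array(P,float).reshape(-1,3),c['rvec'],c['tvec'],c['mtx'],c['dist'])[0].reshape(-1,2)
def ray(c,uv):
    n=cv2.undistortPoints(np.array(uv,float).reshape(-1,1,2),c['mtx'],c['dist']).reshape(-1,2)
    R=cv2.Rodrigues(c['rvec'])[0]; o=-R.T@c['tvec'].reshape(3)
    return o,np.c_[n,np.ones(len(n))]@R
def atz(c,uv,z):
    o,d=ray(c,uv); return o+d*((z-o[2])/d[:,2])[:,None]
E
python3 - <<'E'
from h import *
for n in('side','top'):
    c=snap(n,f'pics/{n}0.png'); o,_=ray(c,[[256,192]]); print(n,o.round(3))
    i=cv2.imread(f'pics/{n}0.png'); cv2.imwrite(f'pics/{n}0b.png',cv2.resize(i,(800,600),interpolation=cv2.INTER_CUBIC))
print(ctrl.read_state())
E
```

```text
side [0.377 0.851 0.47 ]
top [0.367 0.089 0.999]
{'time': 0.1, 'joint_pos': array([-1.51810447e+00,  2.45708257e-01,  1.55885087e+00, -4.61809102e-05,
        1.33870836e+00, -1.74100443e-01]), 'dq': array([ 0.00022843, -0.00076244, -0.00360824,  0.00279237,  0.00145704,
       -0.00037286]), 'effort': array([-1.21230969e-03, -4.16914165e+01, -3.15527058e+01,  6.85775117e-02,
        3.09831882e-02, -5.16292357e-05]), 'eef_pos': array([ 0.14612122, -0.63284553,  0.21850072]), 'tool_rot': array([-8.37240728e-04,  9.93576591e-01,  1.13158542e-01,  2.83782629e-05]), 'wrist_force': array([0.0737752 , 0.531109  , 0.22601086]), 'ft_torque': array([-0.01760453,  0.01295165, -0.00125879]), 'grip_force': 0.0, 'finger_gap': 0.09396145961916783}
```

View pics/top0b.png

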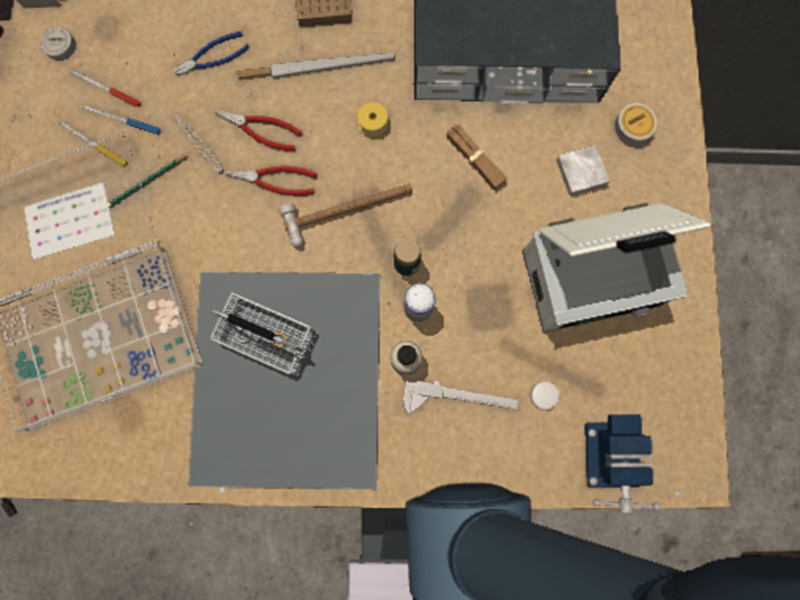

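View pics/side0b.png

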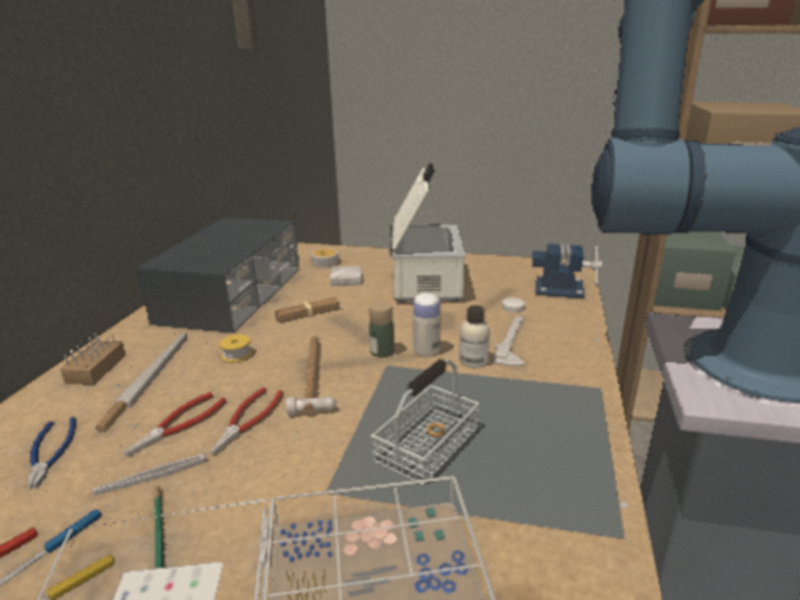

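The top view shows the cleaner at about (615,270), its lid raised on the far side and its lip at (645,242). The basket is at (265,335) on the mat, and the three jars stand at x≈410, y 255–360. The side view shows the lid leaning up with its lip at (430,172). Next I'll enlarge these areas.

```bash
python3 - <<'E'
import cv2,numpy as np
t=cv2.imread('pics/top0.png');s=cv2.imread('pics/side0.png')
def tile(i,x,y,w,h,k): 
    o=cv2.resize(i[y:y+h,x:x+w],None,fx=k,fy=k,interpolation=cv2.INTER_CUBIC)
    for a in range(0,w,10): cv2.putText(o,str(x+a),(a*k,8),0,.3,(0,0,255),1) if a%20==0 else 0; cv2.line(o,(a*k,10),(a*k,14),(0,0,255),1)
    for a in range(0,h,10): cv2.putText(o,str(y+a),(0,a*k+3),0,.3,(255,0,0),1); 
    return o
a=np.vstack([tile(t,330,125,130,95,6)[:,:780]]); cv2.imwrite('pics/c1.png',a)
b=np.hstack([tile(t,130,180,80,70,5),tile(s,230,225,80,70,5)])
c=np.hstack([tile(s,240,95,80,50,5),tile(s,240,145,80,50,5)]); cv2.imwrite('pics/c2.png',np.vstack([b,c]))
E
```

```text
(no output)
```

View pics/c1.png

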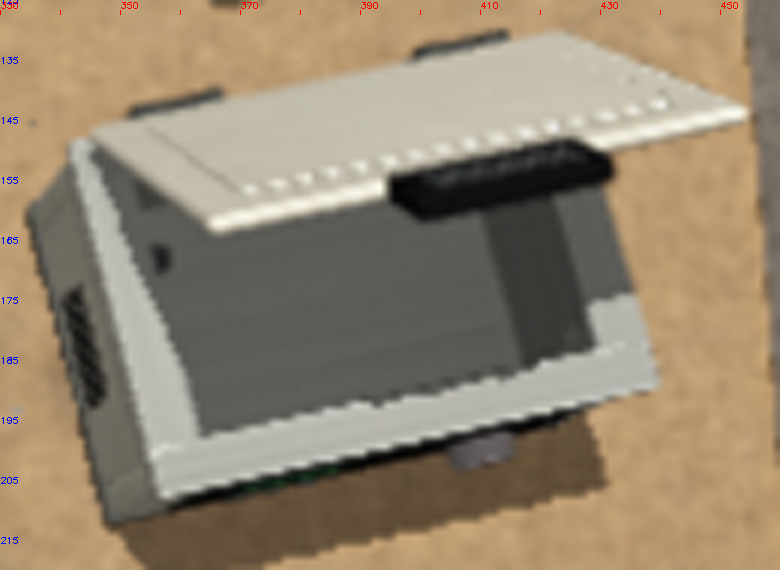

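View pics/c2.png

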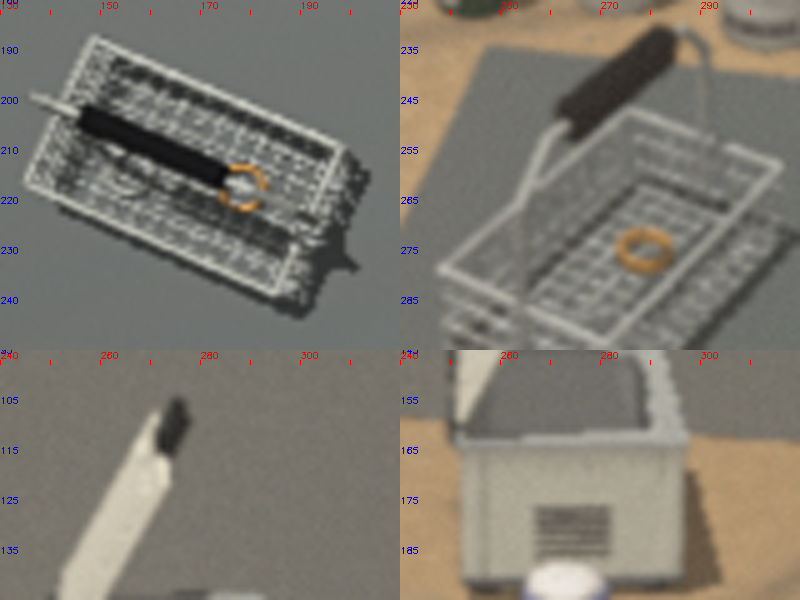

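The crops give these full-image pixels:
- **Cleaner top corners:** front-left (357,208), back-left (342,148.5), front-right (439.5,189).
- **Lid edge:** (365,162) to (454,143.5).
- **Basket rim:** (149,187.5), (198.5,209.5), (187,239), (135,217).
- **Sleeve:** from (146,204) to (175,216).

```bash
cat > fit.py <<'E'
from h import *
from scipy.optimize import least_squares
t,s=load('top'),load('side')
def Rz(a): return np.array([[np.cos(a),-np.sin(a),0],[np.sin(a),np.cos(a),0],[0,0,1]])
def clean(p):
    x,y,a,th=p
    T=lambda q:np.array(q)@Rz(a).T+[x,y,.1]
    d=lambda r,yy:[.069-r*np.cos(th),yy,.006+r*np.sin(th)]
    return T([[-.066,.095,0],[.066,.095,0],[-.066,-.095,0],[-.051,.078,0],d(.135,.092),d(.135,-.092)]),T([d(.1475,0),[-.066,.095,0],[.066,.095,0]])
def rc(p):
    a,b=clean(p)
    return np.r_[(proj(t,a)-[[357,208],[342,148.5],[439.5,189],[363,197.5],[365,162],[454,143.5]]).ravel(),(proj(s,b)-[[274,110.5],[297,163],[252,163]]).ravel()]
r=least_squares(rc,[.5,-.2,0.2,1.1],loss='soft_l1'); print('cleaner',r.x.round(4),r.fun.reshape(-1,2).round(1).tolist())
c=r.x; R=Rz(c[2]); np.save('c.npy',c)
L=clean(c)[1][0]; print('lip',L.round(3),'hinge',(R@[.069,0,.006]+[c[0],c[1],.1]).round(3))
def rb(p):
    x,y,a=p; T=lambda q:np.array(q)@Rz(a).T+[x,y,.002]
    A=T([[.038,.065,.04],[.038,-.065,.04],[-.038,-.065,.04],[-.038,.065,.04],[0,.035,.108],[0,-.035,.108]])
    B=T([[0,.035,.1],[0,-.035,.1]])
    return np.r_[(proj(t,A)-[[149,187.5],[198.5,209.5],[187,239],[135,217],[146,204],[175,216]]).ravel(),(proj(s,B)-[[263,248],[284,232]]).ravel()]
r=least_squares(rb,[.4,.2,-0.4],loss='soft_l1'); print('basket',r.x.round(4),r.fun.reshape(-1,2).round(1).tolist())
for n,uv,z in [('patina',(260.5,160),.085),('balm',(268.5,188.5),.101),('flux',(260.5,226.5),.094)]: print(n,atz(t,[uv],z).round(3))
E
python3 fit.py
```

```text
cleaner [ 0.5759 -0.209   0.2214  1.0625] [[-0.2, -1.2], [-0.0, 0.4], [-0.0, -0.3], [-0.4, 1.0], [-0.2, 0.3], [1.2, -0.1], [0.1, -1.0], [-0.1, -0.2], [-0.5, 0.5]]
lip [ 0.573 -0.21   0.235] hinge [ 0.643 -0.194  0.106]
basket [ 0.4796  0.2901 -0.3899] [[-0.2, -0.3], [1.3, -0.5], [-0.9, 0.6], [-0.2, 0.2], [0.0, -1.1], [0.6, -0.3], [0.9, 1.1], [0.2, 0.0]]
patina [[0.596 0.078 0.085]]
balm [[0.529 0.06  0.101]]
flux [[0.447 0.077 0.094]]
```

Request:
step_arm([
  [0.109,0.118,0.012,0,0,0],
  [0.109,0.118,0.012,0,0,0],
  [0.109,0.118,0.012,0,0,0],
  [0.109,0.118,0.012,0,0,0],
  [0.109,0.118,0.012,0,0,0],
  [0.109,0.118,0.012,0,0,0],
  [0.109,0.118,0.012,0,0,0],
  [0.109,0.118,0.012,0,0,0],
  [0.109,0.118,0.012,0,0,0],
  [0.109,0.118,0.012,0,0,0],
], grip=0)

```text
time: 0.93
eef_pos: [0.4195, -0.3365, 0.2493]
tool_rot: [-0.0, 0.994, 0.113, -0.0]
wrist_force: [0.3, 0.4, -0.5]
finger_gap: 0.031
grip_force: 0.0
```

Request:
step_arm([
  [0.109,0.118,0.012,0,0,0],
  [0.109,0.118,0.012,0,0,0],
  [0.109,0.118,0.012,0,0,0],
  [0.109,0.118,0.012,0,0,0],
  [0,0,-0.06,0,0,0],
  [0,0,-0.03,0,0,0],
])

```text
time: 1.43
eef_pos: [0.5284, -0.2183, 0.2377]
tool_rot: [-0.0, 0.993, 0.115, -0.001]
wrist_force: [0.0, 0.8, -0.8]
finger_gap: 0.0007
grip_force: 0.0
```

Request:
step_arm([
  [0.046,0.0103,0,0,0,0],
  [0.046,0.0103,0,0,0,0],
  [0.046,0.0103,0,0,0,0],
  [0.046,0.0103,0,0,0,0],
  [0.046,0.0103,0,0,0,0],
  [0.046,0.0103,0,0,0,0],
  [0.046,0.0103,0,0,0,0],
  [0.046,0.0103,0,0,0,0],
  [0,0,0,0,0,0],
])

```text
time: 2.18
eef_pos: [0.6217, -0.2003, 0.2396]
tool_rot: [0.0, 0.994, 0.113, 0.001]
wrist_force: [-0.8, 0.5, 0.2]
finger_gap: 0.0004
grip_force: 0.0
```

```bash
cat > look.py <<'E'
import sys
from h import *
f=sys.argv[1]; s=snap('side',f's_{f}.png'); t=snap('top',f't_{f}.png'); c=np.load('c.npy')
co,si=np.cos(c[2]),np.sin(c[2]); R=np.array([[co,-si,0],[si,co,0],[0,0,1]])
def pr(cam,q): return (np.array(q)@R.T+[c[0],c[1],.1])
# predicted upright lid: both plate faces at y=+92 edge, top r=.135 & hinge
q=[[.0655,.092,.06],[.0655,.092,.141],[.0725,.092,.141],[.0725,.092,.06],[.064,.033,.166],[.074,.033,.166]]
print('side px upright',proj(s,pr(s,q)).round(1).tolist()); print('top',proj(t,pr(t,q)).round(1).tolist())
x0,y0,w,h=240,80,100,75
a=cv2.resize(cv2.cvtColor(s['img'],4)[y0:y0+h,x0:x0+w],None,fx=8,fy=8,interpolation=2)
for k in range(0,w,10): cv2.putText(a,str(x0+k),(k*8,8),0,.3,(0,0,255),1)
for k in range(0,h,10): cv2.putText(a,str(y0+k),(0,k*8+3),0,.3,(255,0,0),1)
for u in proj(s,pr(s,q)): cv2.circle(a,tuple(((u-[x0,y0]+.5)*8).astype(int).tolist()),2,(0,0,255),-1)
cv2.imwrite(f'pics/{f}.png',a)
E
python3 look.py p1
```

```text
side px upright [[251.2, 143.3], [250.5, 114.9], [248.0, 115.0], [248.8, 143.3], [251.2, 101.5], [247.8, 101.5]]
top [[349.3, 141.1], [358.7, 128.8], [357.8, 125.3], [348.5, 137.9], [392.9, 119.0], [391.5, 113.9]]
```

View pics/p1.png

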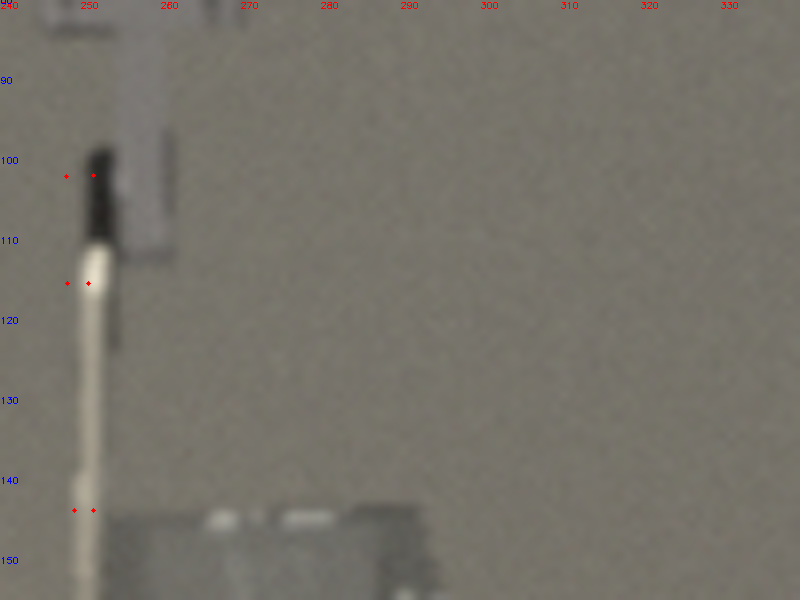

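The side view shows the lid still about 2–3° short of upright: plate centre at column 250.4 (row 143) and 251 (row 115), with the finger at 254–260. I'll push 6 mm further and measure its slope with code.

Request:
step_arm([
  [0.012,0.0026,0,0,0,0],
  [0.012,0.0026,0,0,0,0],
  [0,0,0,0,0,0],
  [0,0,0,0,0,0],
])

```text
time: 2.62
eef_pos: [0.6257, -0.1985, 0.239]
tool_rot: [-0.0, 0.994, 0.113, 0.0]
wrist_force: [-0.0, 0.4, -0.7]
finger_gap: 0.0005
grip_force: 0.0
```

```bash
python3 look.py p2; cat > ang.py <<'E'
from h import *
from scipy.optimize import brentq
s=load('side'); g=s['img'].astype(float).sum(2); c=np.load('c.npy')
co,si=np.cos(c[2]),np.sin(c[2]); R=np.array([[co,-si,0],[si,co,0],[0,0,1]])
rows=np.arange(118,152); cs=[]
for r in rows:
    p=g[r,240:262].copy(); k=p[3:16].argmax()+3
    b=np.median(p[:6]); w=np.clip(p[k-3:k+4]-b-40,0,None); cs.append(240+(w*np.arange(k-3,k+4)).sum()/w.sum())
cs=np.array(cs); print(np.c_[rows,cs].round(1)[::4].tolist())
m=np.abs(cs-np.median(cs))<2.5; sl=np.polyfit(rows[m],cs[m],1)
def ps(th):
    q=[[.069-r*np.cos(th),.092,.006+r*np.sin(th)] for r in (.03,.13)]
    u=proj(s,np.array(q)@R.T+[c[0],c[1],.1]); return (u[1,0]-u[0,0])/(u[1,1]-u[0,1])
print('slope',sl[0],'upright',ps(np.pi/2)); th=brentq(lambda a:ps(a)-sl[0],1.2,2); print('theta deg',np.degrees(th))
E
python3 ang.py
```

```text
side px upright [[251.2, 143.3], [250.5, 114.9], [248.0, 115.0], [248.8, 143.3], [251.2, 101.5], [247.8, 101.5]]
top [[349.3, 141.1], [358.7, 128.8], [357.8, 125.3], [348.5, 137.9], [392.9, 119.0], [391.5, 113.9]]
[[118.0, 249.8], [122.0, 249.8], [126.0, 249.8], [130.0, 249.8], [134.0, 249.8], [138.0, 249.8], [142.0, 249.8], [146.0, 249.7], [150.0, 249.7]]
slope -0.003863464726305633 upright 0.026777816212019752
theta deg 88.34766538467157
```

Request:
step_arm([
  [0.01,0.0022,0,0,0,0],
  [0.0095,0.0021,0,0,0,0],
  [0,0,0,0,0,0],
  [0,0,0,0,0,0],
])

```text
time: 3.05
eef_pos: [0.6308, -0.1973, 0.239]
tool_rot: [0.0, 0.994, 0.113, 0.0]
wrist_force: [0.2, 0.4, 0.4]
finger_gap: 0.0004
grip_force: 0.1
```

```bash
python3 look.py p3; python3 ang.py
```

```text
side px upright [[251.2, 143.3], [250.5, 114.9], [248.0, 115.0], [248.8, 143.3], [251.2, 101.5], [247.8, 101.5]]
top [[349.3, 141.1], [358.7, 128.8], [357.8, 125.3], [348.5, 137.9], [392.9, 119.0], [391.5, 113.9]]
[[118.0, 248.6], [122.0, 248.8], [126.0, 249.1], [130.0, 248.8], [134.0, 248.9], [138.0, 249.1], [142.0, 249.2], [146.0, 249.7], [150.0, 249.7]]
slope 0.0350850451574779 upright 0.026777816212019752
theta deg 90.44783495642102
```

View pics/p3.png

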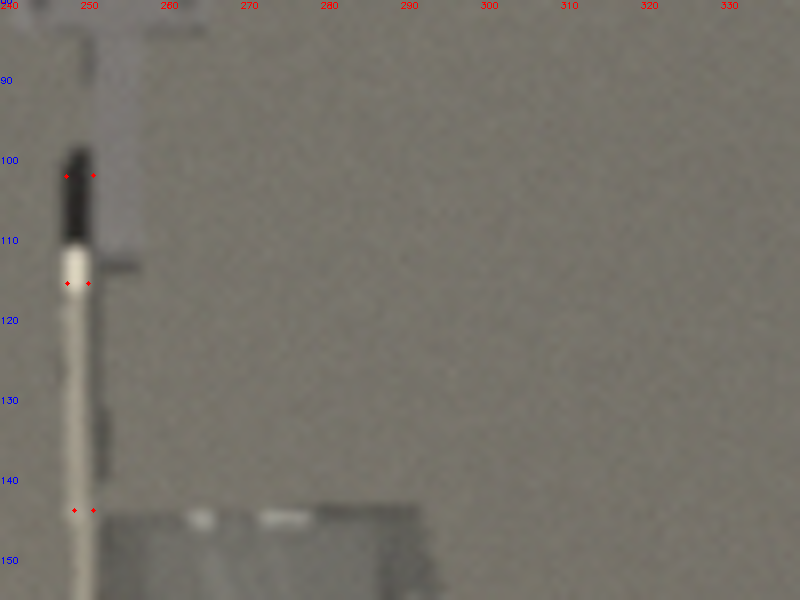

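Side view: the lid now coincides with the predicted upright points (column ≈249, rows 100–143), and the measured angle is about 90.4°. Backing off and going to the basket.

Request:
step_arm([
  [-0.12,-0.027,0,0,0,0],
  [-0.156,-0.035,0,0,0,0],
  [-0.036,-0.008,0.02,0,0,0],
  [-0.021,0.144,0,0,0,0.1364],
  [-0.021,0.144,0,0,0,0.1364],
  [-0.021,0.144,0,0,0,0.1364],
  [-0.021,0.144,0,0,0,0.1364],
  [-0.021,0.144,0,0,0,0.1364],
  [-0.021,0.144,0,0,0,0.1364],
  [-0.021,0.144,0,0,0,0.1364],
])

```text
time: 3.98
eef_pos: [0.5157, 0.0388, 0.2445]
tool_rot: [0.0, 0.938, 0.346, 0.001]
wrist_force: [0.5, 1.1, 0.0]
finger_gap: 0.0007
grip_force: 0.0
```

Request:
step_arm([
  [-0.021,0.144,0,0,0,0.1364],
  [-0.021,0.144,0,0,0,0.1364],
  [-0.021,0.144,0,0,0,0.1364],
  [-0.021,0.144,0,0,0,0.1364],
  [-0.021,0.144,0,0,0,0.1364],
  [-0.021,0.144,0,0,0,0.1364],
  [-0.021,0.144,0,0,0,0.1364],
  [0,0,0,0,0,0],
  [0,0,0,0,0,0],
], grip=0.6)

```text
time: 4.73
eef_pos: [0.4787, 0.2908, 0.2442]
tool_rot: [0.0, 0.83, 0.558, 0.0]
wrist_force: [0.3, -0.1, -0.0]
finger_gap: 0.0553
grip_force: 0.0
```

```bash
python3 - <<'E'
from h import *
s=ctrl.read_state();print(s['eef_pos'],s['tool_rot'],s['finger_gap'])
t=snap('top','t.png');i=snap('side','s.png')
P=[[.4796,.2901,.11]]
print(proj(t,P),proj(i,P))
a=cv2.resize(cv2.cvtColor(t['img'],4)[120:260,340:470],None,fx=3,fy=3)
b=cv2.resize(cv2.cvtColor(i['img'],4)[85:365,200:340],None,fx=2,fy=2)
h=560;z=np.zeros((h,a.shape[1],3),np.uint8);z[:a.shape[0]]=a
cv2.imwrite('pics/g1.png',np.hstack([z,b]))
E
```

```text
[0.47873495 0.29078193 0.24417492] [7.77341723e-05 8.29688531e-01 5.58226507e-01 3.20671043e-04] 0.05532716629605591
[[160.74212869 209.26436922]] [[274.40230989 236.58236234]]
```

View pics/g1.png

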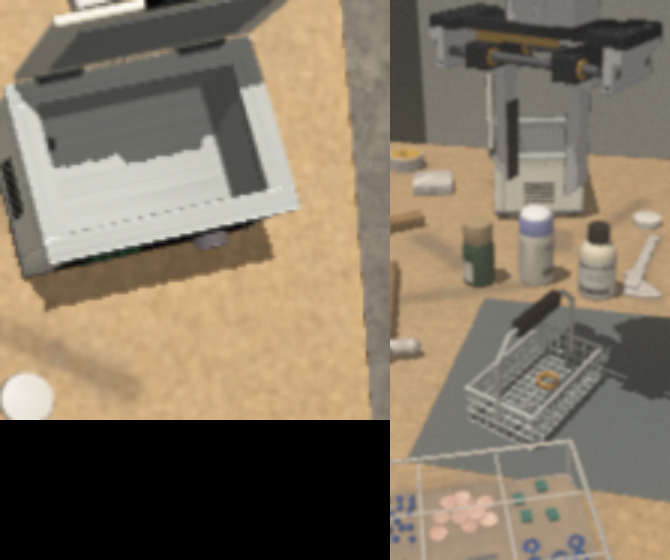

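The lid stands upright and the mouth is clear (left crop). The basket sits undisturbed below the open gripper (right crop). Descending to grasp.

Request:
step_arm([
  [0.003,-0.002,-0.118,0,0,0],
  [0,0,-0.118,0,0,0],
  [0,0,-0.118,0,0,0],
  [0,0,-0.118,0,0,0],
  [0,0,-0.116,0,0,0],
  [0,0,0,0,0,0],
])

```text
time: 5.33
eef_pos: [0.4762, 0.2856, 0.091]
tool_rot: [-0.001, 0.831, 0.556, -0.005]
wrist_force: [-0.8, -0.2, -0.7]
finger_gap: 0.0565
grip_force: 0.0
```

Request:
step_arm([
  [0,0,0,0,0,0],
  [0,0,0,0,0,0],
  [0,0,0,0,0,0],
  [0,0,0,0,0,0],
  [0,0,0,0,0,0],
  [0,0,0,0,0,0],
  [0,0,0,0,0,0],
], grip=0)

```text
time: 5.92
eef_pos: [0.48, 0.2888, 0.0975]
tool_rot: [0.0, 0.83, 0.557, 0.0]
wrist_force: [-1.6, 0.4, 0.5]
finger_gap: 0.0133
grip_force: 0.9
```

Request:
step_arm([
  [0,0,0,0,0,0],
  [0,0,0,0,0,0],
  [0,0,0,0,0,0],
])

```text
time: 6.17
eef_pos: [0.4799, 0.2888, 0.0974]
tool_rot: [-0.0, 0.83, 0.557, 0.0]
wrist_force: [-3.0, -0.0, 3.7]
finger_gap: 0.0119
grip_force: 30.0
```

Request:
step_arm([
  [0,0,0.02,0,0,0],
  [0,0,0.04,0,0,0],
  [0,0,0.06,0,0,0],
  [0,0,0.08,0,0,0],
  [0,0,0.1,0,0,0],
  [0,0,0.1,0,0,0],
  [0,0,0.1,0,0,0],
  [0,0,0.08,0,0,0],
  [0,0,0.04,0,0,0],
  [0,0,0,0,0,0],
])

```text
time: 7.0
eef_pos: [0.4811, 0.2891, 0.2551]
tool_rot: [0.001, 0.83, 0.557, 0.003]
wrist_force: [-0.5, -0.2, -2.0]
finger_gap: 0.0118
grip_force: 30.0
```

```bash
python3 - <<'E'
from h import *
s=ctrl.read_state();print(s['eef_pos'],s['tool_rot'],s['finger_gap'],s['wrist_force'],s['ft_torque'])
t=snap('top','t.png');i=snap('side','s.png')
b=cv2.resize(cv2.cvtColor(i['img'],4)[125:325,200:360],None,fx=3,fy=3,interpolation=2)
cv2.imwrite('pics/g2.png',b)
E
```

```text
[0.48105748 0.28905435 0.25507632] [6.82725386e-04 8.30493263e-01 5.57022089e-01 2.62042105e-03] 0.011834894714702456 [-0.53930033 -0.17643365 -2.00744153] [-0.07457397 -0.11446069  0.008394  ]
```

View pics/g2.png

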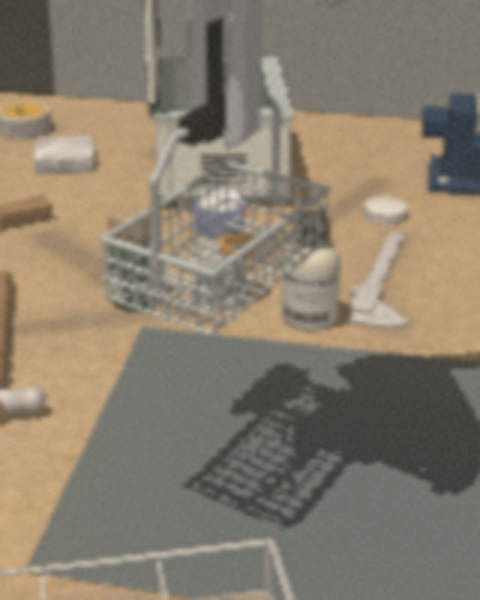

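The basket is lifted level, the brass ring is visible at crop (235,245), and the jars are undisturbed. Carrying it over.

Request:
step_arm([
  [0.007,-0.038,0,0,0,0.122],
  [0.015,-0.076,0,0,0,0.122],
  [0.0243,-0.1263,0,0,0,0.122],
  [0.0243,-0.1263,0,0,0,0.122],
  [0.0243,-0.1263,0,0,0,0.122],
  [0.0243,-0.1263,0,0,0,0.122],
  [0.0243,-0.1263,0,0,0,0.122],
  [0.0243,-0.1263,0,0,0,0.122],
  [0.0243,-0.1263,0,0,0,0.122],
  [0.0243,-0.1263,0,0,0,0.122],
])

```text
time: 7.93
eef_pos: [0.5328, 0.0061, 0.2495]
tool_rot: [-0.002, 0.624, 0.782, -0.001]
wrist_force: [0.9, -0.1, -2.8]
finger_gap: 0.0121
grip_force: 30.0
```

Request:
step_arm([
  [0.0243,-0.1263,0,0,0,0],
  [0.0243,-0.1263,0,0,0,0],
  [0.0243,-0.1263,0,0,0,0],
  [0.0243,-0.1263,0,0,0,0],
  [0.0243,-0.1263,0,0,0,0],
  [0.0243,-0.1263,0,0,0,0],
  [0.015,-0.076,0,0,0,0],
  [0.007,-0.038,0,0,0,0],
  [0,0,0,0,0,0],
  [0,0,0,0,0,0],
])

```text
time: 8.77
eef_pos: [0.5755, -0.2094, 0.251]
tool_rot: [-0.001, 0.625, 0.781, 0.0]
wrist_force: [-0.0, -0.6, -1.6]
finger_gap: 0.0116
grip_force: 30.0
```

Request:
step_arm([
  [0.002,-0.003,-0.03,0,0,0],
  [0,0,-0.05,0,0,0],
  [0,0,-0.05,0,0,0],
  [0,0,-0.03,0,0,0],
  [0,0,0,0,0,0],
  [0,0,0,0,0,0],
  [0,0,0,0,0,0],
])

```text
time: 9.35
eef_pos: [0.5766, -0.2112, 0.2122]
tool_rot: [0.0, 0.625, 0.781, 0.0]
wrist_force: [-0.5, 0.3, -2.2]
finger_gap: 0.0119
grip_force: 30.0
```

```bash
python3 - <<'E'
from h import *
s=ctrl.read_state();print(s['eef_pos'],s['tool_rot'],s['wrist_force'],s['ft_torque'])
t=snap('top','t.png');i=snap('side','s.png')
c=np.load('c.npy');co,si=np.cos(c[2]),np.sin(c[2]);R=np.array([[co,-si,0],[si,co,0],[0,0,1]])
W=lambda q:np.array(q)@R.T+[c[0],c[1],.1]
q=[[a*.038,b*.065,z] for z in(.015,.055) for a in(-1,1) for b in(1,-1)]
def tile(cam,x0,y0,w,h,k,pts):
    a=cv2.resize(cv2.cvtColor(cam['img'],4)[y0:y0+h,x0:x0+w],None,fx=k,fy=k,interpolation=2)
    for u in proj(cam,pts): cv2.circle(a,tuple(((u-[x0,y0]+.5)*k).astype(int).tolist()),2,(0,0,255),-1)
    return a
cv2.imwrite('pics/f.png',np.hstack([tile(i,235,80,80,120,5,W(q)),tile(t,330,100,80,120,5,W(q))]))
E
```

```text
[ 0.57655281 -0.21116075  0.21223879] [2.66897382e-04 6.24813648e-01 7.80773868e-01 3.46145444e-05] [-0.53596568  0.30821877 -2.23632495] [-0.13315951 -0.09336437 -0.00253875]
```

View pics/f.png

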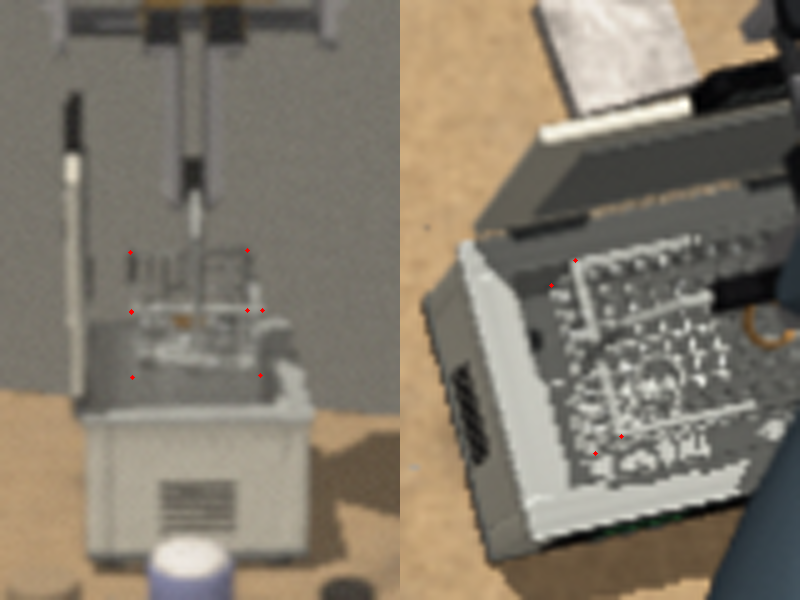

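The top view shows the rim corners within a pixel of where they should be (575,260 and 621,437). Both rings look to be in the basket: brass at (770,325), steel near (655,385). The side view shows the lid upright and the basket level and clear. I'll lower 2 mm to centre it in the height window.

Request:
step_arm([
  [-0.001,0.002,-0.008,0,0,0],
  [0,0,0,0,0,0],
  [0,0,0,0,0,0],
  [0,0,0,0,0,0],
  [0,0,0,0,0,0],
  [0,0,0,0,0,0],
])

```text
time: 9.95
eef_pos: [0.5761, -0.2107, 0.21]
tool_rot: [0.0, 0.625, 0.781, 0.0]
wrist_force: [-0.7, -0.0, -1.2]
finger_gap: 0.0116
grip_force: 30.0
```

```bash
python3 look.py fin >/dev/null; python3 ang.py; python3 -c "
from h import *
s=ctrl.read_state();print(s['eef_pos'],s['wrist_force'])"
```

```text
[[118.0, 248.6], [122.0, 248.7], [126.0, 249.0], [130.0, 248.8], [134.0, 248.9], [138.0, 249.1], [142.0, 249.2], [146.0, 249.7], [150.0, 249.8]]
slope 0.034328185859921825 upright 0.026777816212019752
theta deg 90.40703920680836
[ 0.57611549 -0.21068506  0.21000021] [ 0.35027457 -0.84245573 -1.62299479]
```

```bash
python3 -c "
from station import ctrl
print(ctrl.hand_in())"
```

```text
the job is handed in; nothing more can be done
None
```

I've handed the job in: the lid stands upright (about 90°), and the basket is held level and square over the tank mouth, about 15 mm above the rim; the brass ring is clearly in it, and the steel one I could only just make out.

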